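Fill the empty pockets of the eyepiece tray

ROBOT

A 6-joint arm with a two-finger parallel gripper is mounted at the origin on the work surface. World frame = base frame: x ahead of the robot, y to its left, z up, the work surface at z = 0. Lengths are in m, angles in rad, forces in N, time in s.
With the tool pointing down it reaches from about 0.35 to 0.95 m from the base axis. Payload 17.4 kg.
Tool frame: the origin (TCP) lies at the very end of the fingers, on their centre line; the grasp point (between the pads) lies 19 mm behind it (grasp_offset is the distance from the TCP to the grasp point, in m); z points along the fingers, y is the line along which they close (so a half turn about z gives the same grasp; the last joint's range is limited). The gripper opens to 93 mm and grips with 3 to 60 N. Pads are 15 mm wide; open, the fingers measure 128 mm over their backs; the gripper's body (75 mm by 188 mm) begins 65 mm behind the grasp point.
Start: joints at [1.273, 0.116, 1.442, -0, 1.584, -0.038], TCP at [0.173, 0.652, 0.219] pointing down, gripper open.
Joint ranges: [-2.83, 2.83], [-0.83, 2.19], [0.07, 2.5], [-1.14, 4.28], [0.01, 3], [-2.97, 2.97]. Speed limits (rad/s): [1.89, 1.89, 2.22, 3.14, 3.14, 3.14].

INTERFACE

Orientations are given as a rotation vector (axis times angle).
In Python, from cell import * gives the robot as it stands. The module is installed in compiled form; this text tells all that it offers.
- The arm moves only by the tool arm_command, never from a script. Its argument "increments" is a list of rows, each a list of 7 numbers: the opening, from 0 (shut) to 1 (fully open), then the shift along the tool's x, y, z as a fraction of full scale, then the turn, a rotation vector about the tool's x, y, z as a fraction of full scale. In form: [[hand, x, y, z, wx, wy, wz], ...]. A call has 1 to 12 rows; each row shifts and turns the commanded pose from where the row before left it, along the tool's axes as they then stand; what a row does not reach is not made up. Full scale, the value 1, is 0.3 m for a shift and 90 degrees for a turn. A row lasts 1/12 s, in which the tool goes at most 41.7 mm and 7.16 degrees, less where a joint would pass 70% of its speed; a pose out of reach is approached as far as the arm can. A call with a number of a shift or a turn outside -1 to 1 is refused whole. A call with a gripper value outside its range is refused whole. The fingers move at their own pace and stop on an object; the grip force is fixed at half the most. Time passes only in rows, so rows that do not move let the fingers close. It gives the time, the measured TCP pose, the force, the opening and the grip force at its end, in the units of the state.
- sense(): the state, without advancing time (a new reading comes with each control period).
- get_image(name): name is "side" or "top" or "wrist"; returns a dict with "image" (384x512x3 uint8, red, green, blue), "K" (3x3 intrinsics, pixels), "extrinsics" (4x4, takes a point from world to camera coordinates); the wrist camera has in their place "T_tool_cam" (4x4, takes a point from camera to tool coordinates, whose origin is the TCP and whose axes are the flange's). Camera axes: x right, y down, z forward; pixel columns grow to the right and rows downward; lengths in m; the calibration is good to about 2 mm. The wrist camera is an equidistant fisheye: a pixel r from the principal point sees the ray r / f radians off the axis. A picture is of the moment at which its call begins: read the wrist's pose just before it. There is no depth.
- hand_in(): hands the job in; it is judged then, once.
Trained networks look in a picture, given as the dict that the camera call returned (one of the last four; its "shot" number tells which), for a name from the list of things; names that differ only in an ending like _2 or _b are one class to them, and where a whole thing is asked for, a point or a joint stands for the part that bears it (a point fixed in the world has none). Each returns a list of dicts, best first, with "p" (0 to 1); they miss things now and then, are a little off and sometimes report something else, mostly with a low value. They report only what shows in the picture. A call takes as long as a camera call.
- recognise(picture, thing): "at" ([x, y, z] in m, in world coordinates, good to about 4 mm: the middle of the surface that is visible of it).
- masks_of(picture, thing): "region" (384x512 bool, what is visible of it).
The state is a dict: "clock": time; "qpos": joint angles; "qd": joint speeds; "effort": joint torques, N m; "ee_pos": TCP position; "eef_rot": TCP orientation; "force": force on the tool from outside, world axes, zero at the start; "wrist_torque": the same for the moment, N m; "finger_gap": opening from 0.0 (shut) to 1.0 (fully open); "grasp_force": force on a finger pad.
Only numpy, scipy, OpenCV 4.12 (cv2) and the standard library are available. Lean on these libraries where they do the work, as an engineer would, in place of code of your own. Each camera call takes 0.05 s, during which the arm holds its last target. There are 200 camera calls.

TASK

Stand one spare microscope eyepiece upright, barrel down, in every empty pocket of the green tray, lowering each one gently to the pocket's floor without dropping it or knocking it on the tray. Leave the pockets that already hold something as they are, keep the spare that is left over standing on the bench, and do not knock over or push aside the other things.

Things in the scene. Friction and masses are not known exactly. Their poses are not given: they have to be found in the camera images.
- tray: Green plastic eyepiece tray fixed to the bench, 138 mm (its x) by 204 mm (its y), 46 mm tall, with 2 x 3 open square pockets 60 mm wide inside and 42 mm deep, walls 6 mm, floor 4 mm thick. Origin: centre of its underside; z up.
- pocket0 (a point): Centre of one pocket's floor, 4 mm above the bench; in the tray's frame x -33, y -66 mm. Two of the six pockets are empty; which ones varies.
- pocket1 (a point): Centre of one pocket's floor, 4 mm above the bench; in the tray's frame x -33, y 0 mm. Two of the six pockets are empty; which ones varies.
- pocket2 (a point): Centre of one pocket's floor, 4 mm above the bench; in the tray's frame x -33, y 66 mm. Two of the six pockets are empty; which ones varies.
- pocket3 (a point): Centre of one pocket's floor, 4 mm above the bench; in the tray's frame x 33, y -66 mm. Two of the six pockets are empty; which ones varies.
- pocket4 (a point): Centre of one pocket's floor, 4 mm above the bench; in the tray's frame x 33, y 0 mm. Two of the six pockets are empty; which ones varies.
- pocket5 (a point): Centre of one pocket's floor, 4 mm above the bench; in the tray's frame x 33, y 66 mm. Two of the six pockets are empty; which ones varies.
- spare1: An eyepiece standing upright: aluminium barrel 30 mm diameter from 0 to 27 mm height, black body 39 mm diameter from 27 to 50 mm, black rubber eyecup 42 mm diameter from 50 to 78 mm (top edge rounded). 78 mm tall, round, about 0.17 kg. Origin: centre of its underside, z up. A spare, at the start among the clutter on the bench to the robot's left of the tray.
- spare2: An eyepiece standing upright: aluminium barrel 30 mm diameter from 0 to 27 mm height, black body 39 mm diameter from 27 to 50 mm, black rubber eyecup 42 mm diameter from 50 to 78 mm (top edge rounded). 78 mm tall, round, about 0.17 kg. Origin: centre of its underside, z up. A spare, at the start among the clutter on the bench to the robot's left of the tray.
- spare3: An eyepiece standing upright: aluminium barrel 30 mm diameter from 0 to 27 mm height, black body 39 mm diameter from 27 to 50 mm, black rubber eyecup 42 mm diameter from 50 to 78 mm (top edge rounded). 78 mm tall, round, about 0.17 kg. Origin: centre of its underside, z up. A spare, at the start among the clutter on the bench to the robot's left of the tray.
- stored1: An eyepiece standing upright: aluminium barrel 30 mm diameter from 0 to 27 mm height, black body 39 mm diameter from 27 to 50 mm, black rubber eyecup 42 mm diameter from 50 to 78 mm (top edge rounded). 78 mm tall, round, about 0.17 kg. Origin: centre of its underside, z up. Already stored in one of the tray's pockets; stays there.
- stored2: An eyepiece standing upright: aluminium barrel 30 mm diameter from 0 to 27 mm height, black body 39 mm diameter from 27 to 50 mm, black rubber eyecup 42 mm diameter from 50 to 78 mm (top edge rounded). 78 mm tall, round, about 0.17 kg. Origin: centre of its underside, z up. Already stored in one of the tray's pockets; stays there.
- stored3: An eyepiece standing upright: aluminium barrel 30 mm diameter from 0 to 27 mm height, black body 39 mm diameter from 27 to 50 mm, black rubber eyecup 42 mm diameter from 50 to 78 mm (top edge rounded). 78 mm tall, round, about 0.17 kg. Origin: centre of its underside, z up. Already stored in one of the tray's pockets; stays there.
- stored_objective: A bright steel objective lens standing on its brass screw end: 30 mm diameter, 58 mm tall, tapering to its tip. Origin: centre of its underside. Already stored in one of the tray's pockets, which is thus not empty; stays there.
- objective1: A bright steel objective lens standing on its brass screw end: 30 mm diameter, 58 mm tall, tapering to its tip. Origin: centre of its underside. A bystander among the spares.
- objective2: A bright steel objective lens standing on its brass screw end: 30 mm diameter, 58 mm tall, tapering to its tip. Origin: centre of its underside. A bystander among the spares.
- objective3: A bright steel objective lens standing on its brass screw end: 30 mm diameter, 58 mm tall, tapering to its tip. Origin: centre of its underside. A bystander among the spares.
- oil_bottle: Small amber bottle with black cap, 30 mm diameter, 85 mm tall, upright among the spares; a bystander. Origin: centre of its underside.
- jar: Clear jar with white lid, 46 mm diameter, 70 mm tall, upright among the spares; a bystander. Origin: centre of its underside.
- dust_cap: Flat black dust cap lying on the bench among the spares, 52 mm diameter, 13 mm thick; a bystander. Origin: centre of its underside.
- wash_bottle: White plastic wash bottle, 56 mm diameter, 170 mm tall, upright between the spares and the tray; a bystander. Origin: centre of its underside.

How it is judged:
At the end, for the whole second after the job is handed in: Every pocket holds one thing on its floor (within 20 mm of its centre, underside within 6 mm of the floor): the stored eyepieces and objective, and two spares in the pockets that were empty. The third spare stands on the bench. All upright within 0.12 rad and at rest (distance between any of spare1, spare2, spare3, stored1, stored2, stored3, stored_objective and pocket0 below 0.02 m and distance between any of spare1, spare2, spare3, stored1, stored2, stored3, stored_objective and pocket1 below 0.02 m and distance between any of spare1, spare2, spare3, stored1, stored2, stored3, stored_objective and pocket2 below 0.02 m and distance between any of spare1, spare2, spare3, stored1, stored2, stored3, stored_objective and pocket3 below 0.02 m and distance between any of spare1, spare2, spare3, stored1, stored2, stored3, stored_objective and pocket4 below 0.02 m and distance between any of spare1, spare2, spare3, stored1, stored2, stored3, stored_objective and pocket5 below 0.02 m and angle between each of spare1, spare2, spare3, stored1, stored2, stored3, stored_objective's own z axis and vertical below 0.12 rad and height (world z) of spare1 between -0.01 and 0.01 m and linear speed of each of spare1, spare2, spare3, stored1, stored2, stored3, stored_objective below 0.02 m/s and height (world z) of spare2 between -0.01 and 0.01 m and height (world z) of spare3 between -0.01 and 0.01 m and height (world z) of stored1 between -0.01 and 0.01 m and height (world z) of stored2 between -0.01 and 0.01 m and height (world z) of stored3 between -0.01 and 0.01 m and height (world z) of stored_objective between -0.01 and 0.01 m); the robot touches nothing.
It fails at once if a thing already stored in the tray is shifted by more than 20 mm (distance of any of stored1, stored2, stored3, stored_objective from where it was at the start of the episode above 0.02 m).
It fails at once if a bystander is pushed more than 30 mm or knocked over (distance of any of objective1, objective2, objective3, oil_bottle, jar, wash_bottle, dust_cap from where it was at the start of the episode above 0.03 m or angle between any of objective1, objective2, objective3, oil_bottle, jar, wash_bottle's own z axis and vertical above 0.5 rad).
It fails at once if a spare is dropped, knocked or pressed onto the tray with more than 40 N (contact force between any of spare1, spare2, spare3 and tray above 40 N).
It fails at once if a spare is tipped over (angle between any of spare1, spare2, spare3's own z axis and vertical above 0.7 rad).
It also fails if it takes over 53 s, if anything falls off the work surface, if the arm or the gripper's body presses on something with over 40 N, if the wrist force passes 120 N, or if a joint passes its speed limit or range.

## Working session

There is one attempt and no reset: what is moved stays moved. The work goes in short steps, Python scripts to look and compute and a tool call to move; the robot and the scene stay as the last step left them, time stands still between calls to the robot, and variables do not carry over. Pictures are saved under pics/ and viewed, at most 10 in all, crops included, and the job is handed in when it is done.

Besides the shell and the picture viewer there is one more tool, called after "Emit:" as a command line: name --pt "numbers of a row" for each row, then --argument value for the rest. arm_command: Moves the arm, as the interface text tells. Its arguments: {"type":"object","properties":{"increments":{"type":"array","items":{"type":"array","items":{"type":"number","minimum":-1,"maximum":1}}}},"required":["increments"]}

```bash
mkdir -p pics; python3 - <<'E'
from cell import *
import cv2,numpy as np
s=sense();print(s)
for n in ["top","side"]:
    p=get_image(n);cv2.imwrite(f"pics/{n}0.png",p["image"][:,:,::-1])
    print(n,p["K"].tolist(),np.round(p["extrinsics"],3).tolist())
    for t in ["tray","spare1","stored1","stored_objective","objective1","oil_bottle","jar","dust_cap","wash_bottle"]:
        r=recognise(p,t);print(t,[(np.round(d["at"],3).tolist(),round(d["p"],2)) for d in r])
E
```

```text
{'clock': 0.0, 'qpos': array([ 1.27315972e+00,  1.16489173e-01,  1.44223057e+00,  3.61224919e-05,
        1.58400268e+00, -3.77963371e-02]), 'qd': array([-0.00027327, -0.00045072, -0.00037021, -0.00070101, -0.00032113,
        0.00070324]), 'effort': array([ 2.99824736e-03, -7.21277118e+01, -6.22618389e+01,  7.82350008e-02,
        2.37818586e-02,  5.67841710e-06]), 'ee_pos': array([0.17336439, 0.65215804, 0.21792458]), 'eef_rot': array([-4.06979054e-01, -3.11489338e+00,  1.74014241e-03]), 'force': array([-0.73596042,  0.18135136, -0.95916013]), 'wrist_torque': array([ 0.02278838, -0.00116762,  0.01724855]), 'grasp_force': 0.0, 'finger_gap': 1.0005455649160475}
top [[452.0464554508362, 0.0, 261.2256732904363], [0.0, 452.0464554508362, 191.95313860971075], [0.0, 0.0, 1.0]] [[0.011, -1.0, -0.01, -0.016], [-0.993, -0.01, -0.115, 0.545], [0.115, 0.011, -0.993, 0.968], [0.0, 0.0, 0.0, 1.0]]
tray [([0.54, -0.292, 0.012], 0.68)]
spare1 [([0.623, 0.176, 0.08], 0.86), ([0.633, 0.256, 0.077], 0.84), ([0.534, 0.087, 0.076], 0.55)]
stored1 [([0.533, -0.195, 0.083], 0.88), ([0.577, -0.273, 0.082]
[... 480 characters left out ...]
8.26806721064764, 190.54823842437784], [0.0, 0.0, 1.0]] [[-0.972, -0.235, 0.006, 0.545], [-0.164, 0.662, -0.731, 0.116], [0.168, -0.712, -0.682, 0.881], [0.0, 0.0, 0.0, 1.0]]
tray [([0.53, -0.232, 0.03], 0.74)]
spare1 [([0.634, 0.273, 0.066], 0.97), ([0.529, 0.107, 0.065], 0.85), ([0.624, 0.196, 0.067], 0.78)]
stored1 [([0.533, -0.185, 0.067], 0.93), ([0.577, -0.265, 0.072], 0.65), ([0.601, -0.2, 0.071], 0.58)]
stored_objective [([0.515, -0.25, 0.048], 0.66)]
objective1 [([0.471, 0.121, 0.035], 0.85), ([0.454, 0.197, 0.042], 0.61), ([0.45, 0.277, 0.044], 0.6)]
oil_bottle [([0.548, 0.283, 0.049], 0.82)]
jar [([0.549, 0.205, 0.054], 0.6)]
dust_cap [([0.616, 0.113, 0.012], 0.84)]
wash_bottle []
```

View pics/top0.png

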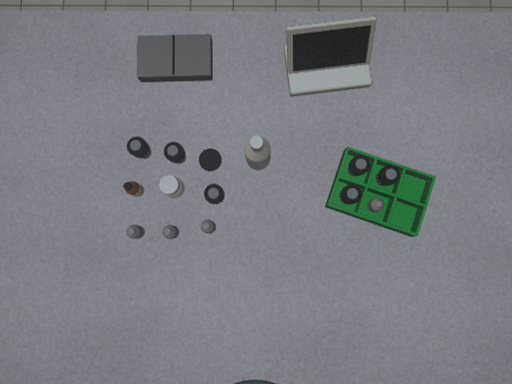

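View pics/side0.png

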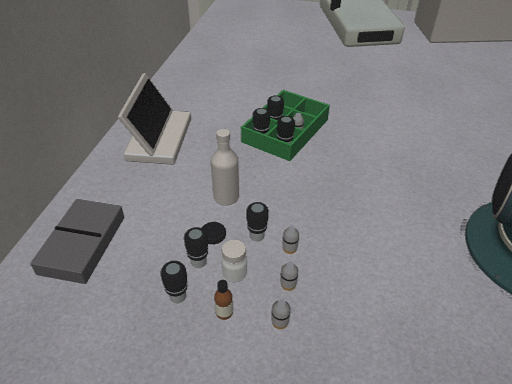

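The top view shows the two empty pockets at the tray's right end, at about (413,187) and (405,215). The spares are at (137,146), (174,152) and (213,193), and the wash bottle is at (257,150). Next I fit the tray and object models to both views.

```bash
cat > h.py <<'E'
from cell import *
import cv2,numpy as np
from scipy.optimize import minimize
def proj(P,p):
    c=(p["extrinsics"]@np.c_[P,np.ones(len(P))].T)[:3]; u=p["K"]@c; return (u[:2]/u[2]).T
def hullmask(P,p,s=4):
    m=np.zeros((384*s,512*s),np.uint8)
    cv2.fillConvexPoly(m,cv2.convexHull(((proj(P,p)+.5)*s).astype(np.float32)).round().astype(np.int32),1); return m
a=np.linspace(0,2*np.pi,40)
def cyl(x,y,prof): return np.vstack([np.c_[x+r*np.cos(a),y+r*np.sin(a),0*a+z] for z,r in prof])
EYE=[(0,.015),(.027,.015),(.027,.0195),(.05,.021),(.074,.021),(.078,.018)]
def trayP(v):
    c,s=np.cos(v[2]),np.sin(v[2])
    q=np.array([[i*.069,j*.102] for i in(-1,1) for j in(-1,1)])@np.array([[c,s],[-s,c]])+v[:2]
    return np.vstack([np.c_[q,np.zeros(4)],np.c_[q,np.full(4,.046)]])
def iou(A,B): return (A&B).sum()/max(1,(A|B).sum())
def up(m): return cv2.resize(m.astype(np.uint8),None,fx=4,fy=4,interpolation=cv2.INTER_NEAREST)
def hull_of(m):
    c=np.vstack(cv2.findContours(m,cv2.RETR_EXTERNAL,cv2.CHAIN_APPROX_NONE)[0]);o=np.zeros_like(m);cv2.fillConvexPoly(o,cv2.convexHull(c),1);return o
def fit(P,x0,views,step):
    f=lambda v:-sum(iou(hullmask(P(v),p),m) for p,m in views)
    sim=np.vstack([x0]+[np.array(x0)+np.eye(len(x0))[i]*step[i] for i in range(len(x0))])
    r=minimize(f,x0,method="Nelder-Mead",options=dict(initial_simplex=sim,xatol=1e-4,fatol=1e-4,maxiter=150));return r.x,-r.fun/len(views)
E
python3 - <<'E'
from h import *
P=[get_image("top"),get_image("side")]
vs=[]
for p in P:
    h=cv2.cvtColor(p["image"],cv2.COLOR_RGB2HSV); g=cv2.inRange(h,(45,110,30),(85,255,255))
    n,l,s,_=cv2.connectedComponentsWithStats(g); g=(l==1+s[1:,4].argmax())
    vs.append((p,hull_of(up(g))))
for w in (vs,vs[:1],vs[1:]): print("tray",fit(trayP,[.54,-.26,-.25],w,[.02,.02,.1]))
ms=[masks_of(p,"spare1") for p in P]
for x0 in ([.53,.1],[.624,.185],[.633,.265]):
    v=[]
    for p,m in zip(P,ms):
        pm=hullmask(cyl(*x0,EYE),p); 
        b=max(m,key=lambda d:iou(up(d["region"]),pm)); v.append((p,hull_of(up(b["region"]))))
    for w in (v,v[:1],v[1:]): print("spare",fit(lambda q:cyl(*q,EYE),x0,w,[.01,.01]))
from scipy.spatial.transform import Rotation as R
print(R.from_rotvec(sense()["eef_rot"]).as_matrix().round(3))
E
```

```text
tray (array([ 0.54857803, -0.27088189, -0.32632709]), np.float64(0.9739744742228779))
tray (array([ 0.5492973 , -0.27114697, -0.32288572]), np.float64(0.9862335943749321))
tray (array([ 0.54682795, -0.27094961, -0.32157282]), np.float64(0.9866915639390439))
spare (array([0.53761444, 0.09130717]), np.float64(0.926042522288256))
spare (array([0.53799912, 0.09131754]), np.float64(0.976559746210786))
spare (array([0.53496391, 0.09284093]), np.float64(0.9587206554277612))
spare (array([0.62752692, 0.18106506]), np.float64(0.9137188588707027))
spare (array([0.62854109, 0.18124568]), np.float64(0.9488827670645853))
spare (array([0.62602216, 0.18171448]), np.float64(0.939425278865332))
spare (array([0.63860492, 0.25972519]), np.float64(0.9090580033359124))
spare (array([0.64060082, 0.25982604]), np.float64(0.9500207096506972))
spare (array([0.63676429, 0.261429  ]), np.float64(0.9613797549967763))
[[-0.966  0.257 -0.   ]
 [ 0.257  0.966  0.   ]
 [ 0.     0.    -1.   ]]
```

Emit:
arm_command --pt "0.65 -0.069 -0.062 0 0 0 0" --pt "0.65 -0.069 -0.062 0 0 0 0" --pt "0.65 -0.069 -0.062 0 0 0 0" --pt "0.65 -0.069 -0.062 0 0 0 0" --pt "0.65 -0.069 -0.062 0 0 0 0" --pt "0.65 -0.069 -0.062 0 0 0 0" --pt "0.65 -0.069 -0.062 0 0 0 0" --pt "0.65 -0.069 -0.062 0 0 0 0" --pt "0.65 -0.069 -0.062 0 0 0 0" --pt "0.65 -0.069 -0.062 0 0 0 0" --pt "0.65 -0.069 -0.062 0 0 0 0" --pt "0.65 -0.069 -0.062 0 0 0 0"

```text
clock: 2.2
ee_pos: [0.3566, 0.3716, 0.2188]
eef_rot: [0.407, 3.115, 0.0]
force: [0.4, -0.4, 0.3]
finger_gap: 0.649
grasp_force: 0.0
```

Emit:
arm_command --pt "0.65 -0.069 -0.062 0 0 0 0" --pt "0.65 -0.069 -0.062 0 0 0 0" --pt "0.65 -0.069 -0.062 0 0 0 0" --pt "0.65 -0.069 -0.062 0 0 0 0" --pt "0.65 -0.069 -0.062 0 0 0 0" --pt "0.65 -0.069 -0.062 0 0 0 0" --pt "0.65 -0.069 -0.062 0 0 0 0" --pt "0.65 -0.069 -0.062 0 0 0 0" --pt "0.65 -0.069 -0.062 0 0 0 0" --pt "0.65 -0.069 -0.062 0 0 0 0" --pt "0.65 -0.069 -0.062 0 0 0 0" --pt "0.65 0 0 0 0 0 0"

```text
clock: 3.2
ee_pos: [0.5253, 0.1134, 0.2184]
eef_rot: [0.411, 3.114, -0.001]
force: [0.5, -0.1, 0.3]
finger_gap: 0.65
grasp_force: 0.0
```

```bash
cat >> h.py <<'E'
from scipy.spatial.transform import Rotation as R
def go(x,y,z,ang=None):
    s=sense();M=R.from_rotvec(s["eef_rot"]).as_matrix()
    print("now",s["ee_pos"].round(4),"shift frac",(M.T@(np.array([x,y,z])-s["ee_pos"])/.3).round(4),"tooly ang",np.degrees(np.arctan2(M[1,1],M[0,1])).round(2),"tilt",M[:2,2].round(4),"j",s["qpos"].round(2))
def wproj(P,p,s):
    M=R.from_rotvec(s["eef_rot"]).as_matrix(); T=np.eye(4);T[:3,:3]=M;T[:3,3]=s["ee_pos"]
    c=(np.linalg.inv(T@p["T_tool_cam"])@np.c_[P,np.ones(len(P))].T)[:3]
    th=np.arctan2(np.hypot(c[0],c[1]),c[2]);ph=np.arctan2(c[1],c[0]);K=p["K"]
    return np.c_[K[0,2]+K[0,0]*th*np.cos(ph),K[1,2]+K[1,1]*th*np.sin(ph)]
E
python3 - <<'E'
from h import *
s=sense();p=get_image("wrist");go(.537,.092,.1)
im=p["image"][:,:,::-1].copy()
for x,y in((.537,.092),(.627,.1815)):
    for z,r in((.05,.021),(.076,.021),(0,.015)):
        cv2.polylines(im,[wproj(cyl(x,y,[(z,r)]),p,s).round().astype(np.int32)],True,(0,0,255))
cv2.imwrite("pics/w1.png",im)
for t in("spare1","dust_cap"):
    print(t,[(d["at"].round(3) if hasattr(d["at"],"round") else d["at"],d["p"]) for d in recognise(p,t)])
E
```

```text
now [0.5244 0.1149 0.2184] shift frac [-0.0604 -0.0627  0.3947] tooly ang 74.96 tilt [-0.0004 -0.0003] j [ 0.17 -0.19  1.74 -0.    1.59 -1.14]
spare1 [([0.6204, 0.2517, 0.0609], 0.97), ([0.5286, 0.0918, 0.0776], 0.93), ([0.6097, 0.1879, 0.0433], 0.72)]
dust_cap [([0.6185, 0.1098, 0.0149], 0.89)]
```

View pics/w1.png

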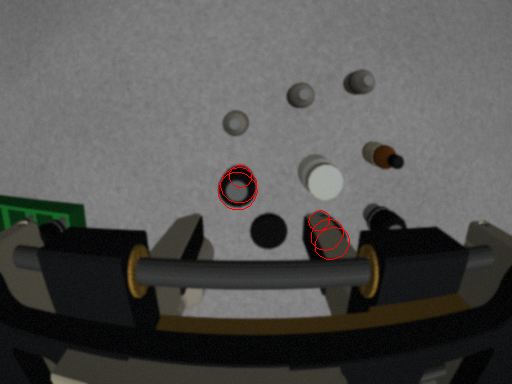

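The red outline drawn on spare A in the wrist view, at (238,188), matches the object. Now I align over it and go down.

Emit:
arm_command --pt "0.65 -0.03 -0.032 0 0 0 0" --pt "0.65 -0.03 -0.031 0 0 0 0" --pt "0.65 0 0 0 0 0 0" --pt "0.65 0 0 0.08 0 0 0" --pt "0.65 0 0 0.08 0 0 0" --pt "0.65 0 0 0.08 0 0 0" --pt "0.65 0 0 0.08 0 0 0" --pt "0.65 0 0 0.08 0 0 0" --pt "0.65 0 0 0.08 0 0 0" --pt "0.65 0 0 0.05 0 0 0" --pt "0.65 0 0 0.03 0 0 0" --pt "0.65 0 0 0 0 0 0"

```text
clock: 4.35
ee_pos: [0.5353, 0.0937, 0.0489]
eef_rot: [-0.406, -3.113, 0.001]
force: [-0.3, 0.7, -0.0]
finger_gap: 0.65
grasp_force: 0.0
```

Emit:
arm_command --pt "0 0 0 0 0 0 0" --pt "0 0 0 0 0 0 0" --pt "0 0 0 0 0 0 0" --pt "0 0 0 0 0 0 0" --pt "0 0 0 0 0 0 0" --pt "0 0 0 0 0 0 0"

```text
clock: 4.85
ee_pos: [0.5368, 0.0938, 0.0518]
eef_rot: [0.407, 3.113, 0.001]
force: [-0.4, -0.3, 6.4]
finger_gap: 0.445
grasp_force: 29.9
```

Emit:
arm_command --pt "0 0 0 -0.02 0 0 0" --pt "0 0 0 -0.05 0 0 0" --pt "0 0 0 -0.08 0 0 0" --pt "0 0 0 -0.08 0 0 0" --pt "0 0 0 -0.08 0 0 0" --pt "0 0 0 -0.08 0 0 0" --pt "0 0 0 -0.08 0 0 0" --pt "0 0 0 -0.08 0 0 0" --pt "0 0 0 -0.08 0 0 0" --pt "0 0 0 -0.04 0 0 0" --pt "0 0 0 0 0 0 0.03" --pt "0 0 0 0 0 0 0.06"

```text
clock: 5.85
ee_pos: [0.5363, 0.0937, 0.2524]
eef_rot: [0.627, 3.077, 0.001]
force: [-0.5, 0.3, -2.4]
finger_gap: 0.445
grasp_force: 29.9
```

Emit:
arm_command --pt "0 0 0 0 0 0 0.06" --pt "0 0 0 0 0 0 0.06" --pt "0 0 0 0 0 0 0.06" --pt "0 0 0 0 0 0 0.06" --pt "0 0 0 0 0 0 0.06" --pt "0 0 0 0 0 0 0.06" --pt "0 0 0 0 0 0 0.06" --pt "0 0 0 0 0 0 0.03" --pt "0 0 0 0 0 0 0"

```text
clock: 6.6
ee_pos: [0.536, 0.0937, 0.2512]
eef_rot: [-1.656, -2.669, 0.001]
force: [0.4, -0.2, -1.4]
finger_gap: 0.442
grasp_force: 29.9
```

```bash
python3 - <<'E'
from h import *
go(.559,-.344,.25); print(sense()["finger_gap"],sense()["force"])
E
```

```text
now [0.536  0.0937 0.2512] shift frac [-1.3411 -0.5794  0.004 ] tooly ang 26.37 tilt [-0.0007 -0.0001] j [ 0.13 -0.18  1.68 -0.    1.64 -0.33]
0.4418956591173769 [ 0.39941625 -0.22357829 -1.35638501]
```

Emit:
arm_command --pt "0 -0.03 -0.013 0 0 0 0" --pt "0 -0.05 -0.022 0 0 0 0" --pt "0 -0.08 -0.0345 0 0 0 0" --pt "0 -0.08 -0.0345 0 0 0 0" --pt "0 -0.08 -0.0345 0 0 0 0" --pt "0 -0.08 -0.0345 0 0 0 0" --pt "0 -0.08 -0.0345 0 0 0 0" --pt "0 -0.08 -0.0345 0 0 0 0" --pt "0 -0.08 -0.0345 0 0 0 0" --pt "0 -0.08 -0.0345 0 0 0 0" --pt "0 -0.08 -0.0345 0 0 0 0" --pt "0 -0.08 -0.0345 0 0 0 0"

```text
clock: 7.6
ee_pos: [0.5515, -0.1954, 0.2515]
eef_rot: [-1.65, -2.673, 0.0]
force: [0.1, 0.3, -0.7]
finger_gap: 0.447
grasp_force: 29.9
```

Emit:
arm_command --pt "0 -0.08 -0.0345 0 0 0 0" --pt "0 -0.08 -0.0345 0 0 0 0" --pt "0 -0.08 -0.0345 0 0 0 0" --pt "0 -0.08 -0.0345 0 0 0 0" --pt "0 -0.06 -0.026 0 0 0 0" --pt "0 -0.05 -0.022 0 0 0 0" --pt "0 -0.031 -0.013 0 0 0 0" --pt "0 0 0 0 0 0 0" --pt "0 0 0 0 0 0 0" --pt "0 0 0 0 0 0 0"

```text
clock: 8.43
ee_pos: [0.5604, -0.343, 0.2517]
eef_rot: [-1.652, -2.672, -0.0]
force: [0.7, 0.5, -0.9]
finger_gap: 0.442
grasp_force: 29.9
```

```bash
python3 - <<'E'
from h import *
s=sense();p=get_image("wrist");go(.559,-.344,.12)
im=p["image"][:,:,::-1].copy()
v=[.5486,-.271,-.323]; q=trayP(v)
cv2.polylines(im,[wproj(q[[4,5,7,6]],p,s).round().astype(np.int32)],True,(0,0,255))
for x,y in((.559,-.344),(.4964,-.3231)):
    cv2.polylines(im,[wproj(cyl(x,y,[(.004,.03)]),p,s).round().astype(np.int32)],True,(0,255,255))
# held piece
cv2.polylines(im,[wproj(cyl(*s["ee_pos"][:2],[(s["ee_pos"][2]-.05,.015)]),p,s).round().astype(np.int32)],True,(255,0,255))
cv2.imwrite("pics/w2.png",im)
t=get_image("side");cv2.imwrite("pics/s2.png",cv2.resize(t["image"][:, :, ::-1][40:280,130:450],(800,600)))
E
```

```text
now [ 0.5605 -0.3429  0.2519] shift frac [-0.0011 -0.0061  0.4396] tooly ang 26.58 tilt [0.0003 0.    ] j [-0.59  0.07  1.44  0.    1.63 -1.05]
```

View pics/w2.png

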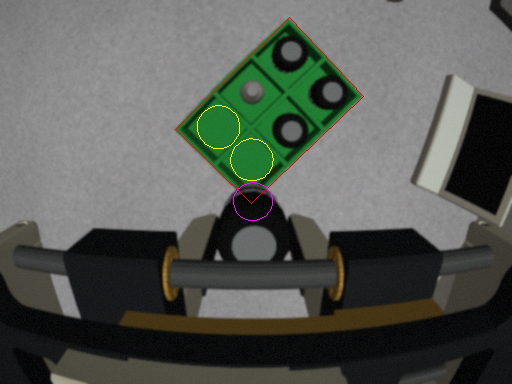

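View pics/s2.png

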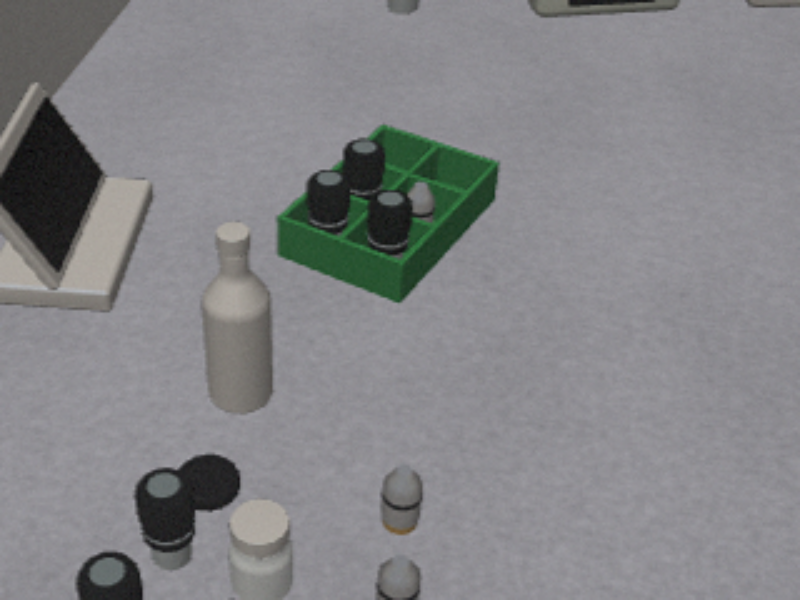

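The fitted rim outline lies on the tray's rim, with the pocket circles centred at (252,160) and (218,127). The piece hangs upright in the hand, so I lower it.

Emit:
arm_command --pt "0 -0.001 -0.005 0.03 0 0 0" --pt "0 0 0 0.06 0 0 0" --pt "0 0 0 0.08 0 0 0" --pt "0 0 0 0.08 0 0 0" --pt "0 0 0 0.07 0 0 0" --pt "0 0 0 0.06 0 0 0" --pt "0 0 0 0.06 0 0 0" --pt "0 0 0 0.05 0 0 0" --pt "0 0 0 0.05 0 0 0" --pt "0 0 0 0.04 0 0 0" --pt "0 0 0 0.02 0 0 0" --pt "0 0 0 0 0 0 0"

```text
clock: 9.53
ee_pos: [0.5587, -0.3444, 0.0701]
eef_rot: [-1.652, -2.67, -0.0]
force: [0.2, 0.6, 0.0]
finger_gap: 0.448
grasp_force: 29.9
```

Emit:
arm_command --pt "0 0 0 0.01 0 0 0" --pt "0 0 0 0.01 0 0 0" --pt "0 0 0 0.005 0 0 0" --pt "0 0 0 0.005 0 0 0" --pt "0 0 0 0.003 0 0 0" --pt "0 0 0 0.003 0 0 0" --pt "0 0 0 0 0 0 0"

```text
clock: 10.12
ee_pos: [0.5591, -0.3448, 0.0608]
eef_rot: [-1.653, -2.672, -0.0]
force: [0.5, 0.6, -0.5]
finger_gap: 0.445
grasp_force: 29.9
```

Emit:
arm_command --pt "0 0 0 0.003 0 0 0" --pt "0 0 0 0.003 0 0 0" --pt "0 0 0 0.003 0 0 0" --pt "0 0 0 0 0 0 0"

```text
clock: 10.45
ee_pos: [0.5591, -0.3447, 0.0579]
eef_rot: [-1.653, -2.671, -0.0]
force: [-0.2, -0.2, -1.3]
finger_gap: 0.441
grasp_force: 29.9
```

Emit:
arm_command --pt "0 0 0 0.003 0 0 0" --pt "0 0 0 0 0 0 0"

```text
clock: 10.62
ee_pos: [0.5591, -0.3447, 0.0571]
eef_rot: [-1.653, -2.672, 0.0]
force: [0.5, -0.1, -1.1]
finger_gap: 0.446
grasp_force: 29.9
```

Emit:
arm_command --pt "0 0 0 0.003 0 0 0" --pt "0 0 0 0 0 0 0"

```text
clock: 10.78
ee_pos: [0.5591, -0.3447, 0.0562]
eef_rot: [-1.653, -2.672, 0.0]
force: [-0.2, -0.8, -1.7]
finger_gap: 0.447
grasp_force: 29.9
```

Emit:
arm_command --pt "0 0 0 0.003 0 0 0" --pt "0 0 0 0 0 0 0"

```text
clock: 10.95
ee_pos: [0.5593, -0.3449, 0.0558]
eef_rot: [1.653, 2.671, -0.0]
force: [-0.9, 0.7, 2.2]
finger_gap: 0.445
grasp_force: 29.9
```

Emit:
arm_command --pt "0 0 0 0.003 0 0 0" --pt "0 0 0 0 0 0 0"

```text
clock: 11.12
ee_pos: [0.5595, -0.3452, 0.0558]
eef_rot: [1.652, 2.67, -0.001]
force: [-3.1, -0.8, 9.1]
finger_gap: 0.447
grasp_force: 30.0
```

It has touched the floor, so I release and go up.

Emit:
arm_command --pt "0.55 0 0 -0.002 0 0 0" --pt "0.65 0 0 0 0 0 0" --pt "0.65 0 0 0 0 0 0" --pt "0.65 0 0 0 0 0 0" --pt "0.65 0 0 -0.03 0 0 0" --pt "0.65 0 0 -0.06 0 0 0" --pt "0.65 0 0 -0.08 0 0 0" --pt "0.65 0 0 -0.09 0 0 0" --pt "0.65 0 0 -0.1 0 0 0" --pt "0.65 0 0 -0.1 0 0 0" --pt "0.65 0 0 -0.09 0 0 0" --pt "0.65 0 0 -0.07 0 0 0"

```text
clock: 12.12
ee_pos: [0.5592, -0.3448, 0.2446]
eef_rot: [1.651, 2.67, -0.0]
force: [0.3, -0.2, 0.2]
finger_gap: 0.65
grasp_force: 0.0
```

```bash
python3 - <<'E'
from h import *
p=get_image("top");print([(np.round(d["at"],3).tolist(),round(d["p"],2)) for d in recognise(p,"spare1")])
cv2.imwrite("pics/t3.png",cv2.resize(p["image"][:,:,::-1][100:280,100:460],(800,400)))
go(.627,.1815,.235)
E
```

```text
[([0.552, -0.341, 0.079], 0.81), ([0.632, 0.255, 0.076], 0.79), ([0.62, 0.177, 0.078], 0.69)]
now [ 0.5599 -0.3452  0.2463] shift frac [1.4714 0.9839 0.033 ] tooly ang 26.52 tilt [ 0.0051 -0.0034] j [-0.59  0.07  1.45  0.    1.62 -1.05]
```

View pics/t3.png

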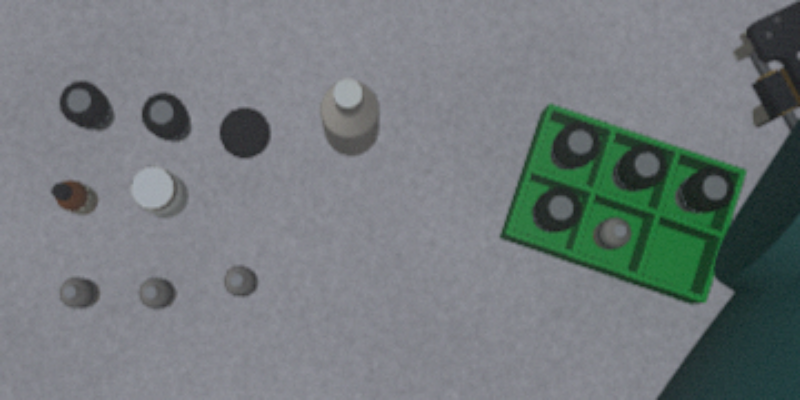

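The first piece stands in its pocket, seen at (712,188) in the crop, and the rest of the scene is unmoved. Next is spare B.

Emit:
arm_command --pt "0.65 0.045 0.03 0 0 0 0" --pt "0.65 0.09 0.06 0 0 0 0" --pt "0.65 0.09 0.06 0 0 0 0" --pt "0.65 0.09 0.06 0 0 0 0" --pt "0.65 0.09 0.06 0 0 0 0" --pt "0.65 0.09 0.06 0 0 0 0" --pt "0.65 0.09 0.06 0 0 0 0" --pt "0.65 0.09 0.06 0 0 0 0" --pt "0.65 0.09 0.06 0 0 0 0" --pt "0.65 0.09 0.06 0 0 0 0" --pt "0.65 0.09 0.06 0 0 0 0" --pt "0.65 0.09 0.06 0 0 0 0"

```text
clock: 13.22
ee_pos: [0.605, 0.0278, 0.2402]
eef_rot: [-1.652, -2.671, 0.001]
force: [1.1, -0.1, -0.3]
finger_gap: 0.652
grasp_force: 0.0
```

Emit:
arm_command --pt "0.65 0.09 0.06 0 0 0 0" --pt "0.65 0.09 0.06 0 0 0 0" --pt "0.65 0.09 0.06 0 0 0 0" --pt "0.65 0.09 0.06 0 0 0 0" --pt "0.65 0.05 0.035 0 0 0 0" --pt "0.65 0.026 0.019 0 0 0 0" --pt "0.65 0 0 0 0 0 -0.065" --pt "0.65 0 0 0 0 0 -0.065" --pt "0.65 0 0 0 0 0 -0.065" --pt "0.65 0 0 0 0 0 -0.065" --pt "0.65 0 0 0 0 0 0" --pt "0.65 0 0 0 0 0 0"

```text
clock: 14.22
ee_pos: [0.626, 0.1816, 0.2407]
eef_rot: [-1.082, -2.949, 0.001]
force: [0.2, -1.1, -0.0]
finger_gap: 0.647
grasp_force: 0.0
```

```bash
python3 - <<'E'
from h import *
s=sense();p=get_image("wrist");go(.627,.1815,.05)
im=p["image"][:,:,::-1].copy()
for x,y in((.627,.1815),):
    for z,r in((.05,.021),(.076,.021),(0,.015)):
        cv2.polylines(im,[wproj(cyl(x,y,[(z,r)]),p,s).round().astype(np.int32)],True,(0,0,255))
cv2.imwrite("pics/w4.png",im)
E
```

```text
now [0.626  0.1817 0.2408] shift frac [-0.003   0.002   0.6361] tooly ang 49.68 tilt [-0.0005 -0.0002] j [ 0.24  0.06  1.46 -0.    1.62 -0.62]
```

View pics/w4.png

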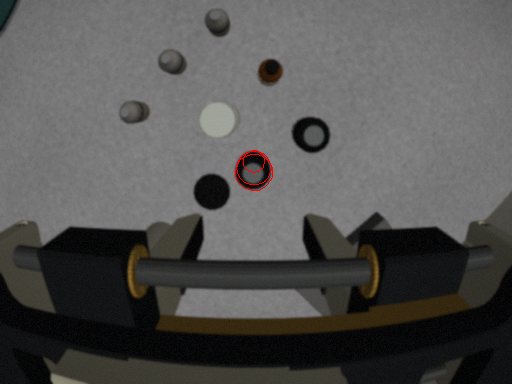

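The outline on spare B at (254,171) matches. Descending .635 and gripping.

Emit:
arm_command --pt "0.65 0 0 0.035 0 0 0" --pt "0.65 0 0 0.08 0 0 0" --pt "0.65 0 0 0.09 0 0 0" --pt "0.65 0 0 0.09 0 0 0" --pt "0.65 0 0 0.09 0 0 0" --pt "0.65 0 0 0.09 0 0 0" --pt "0.65 0 0 0.07 0 0 0" --pt "0.65 0 0 0.05 0 0 0" --pt "0.65 0 0 0.03 0 0 0" --pt "0.65 0 0 0.01 0 0 0" --pt "0.65 0 0 0 0 0 0" --pt "0.65 0 0 0 0 0 0"

```text
clock: 15.27
ee_pos: [0.6268, 0.182, 0.0518]
eef_rot: [1.077, 2.95, 0.001]
force: [1.0, 0.2, 0.0]
finger_gap: 0.65
grasp_force: 0.0
```

Emit:
arm_command --pt "0 0 0 0 0 0 0" --pt "0 0 0 0 0 0 0" --pt "0 0 0 0 0 0 0" --pt "0 0 0 0 0 0 0" --pt "0 0 0 0 0 0 0" --pt "0 0 0 0 0 0 0"

```text
clock: 15.77
ee_pos: [0.6266, 0.1819, 0.0513]
eef_rot: [1.076, 2.951, 0.001]
force: [0.3, -1.1, 5.5]
finger_gap: 0.442
grasp_force: 30.0
```

Emit:
arm_command --pt "0 0 0 -0.02 0 0 0" --pt "0 0 0 -0.05 0 0 0" --pt "0 0 0 -0.08 0 0 0" --pt "0 0 0 -0.08 0 0 0" --pt "0 0 0 -0.08 0 0 0" --pt "0 0 0 -0.08 0 0 0" --pt "0 0 0 -0.08 0 0 0" --pt "0 0 0 -0.08 0 0 0" --pt "0 0 0 -0.08 0 0 0" --pt "0 0 0 -0.05 0 0 0" --pt "0 0 0 -0.02 0 0 0" --pt "0 0 0 0 0 0 0"

```text
clock: 16.77
ee_pos: [0.6265, 0.182, 0.2623]
eef_rot: [1.076, 2.95, 0.002]
force: [1.3, -0.1, -2.0]
finger_gap: 0.445
grasp_force: 30.0
```

Emit:
arm_command --pt "0 0 0 0 0 0 0.03" --pt "0 0 0 0 0 0 0.06" --pt "0 0 0 0 0 0 0.06" --pt "0 0 0 0 0 0 0.06" --pt "0 0 0 0 0 0 0.05" --pt "0 0 0 0 0 0 0" --pt "0 0 0 0 0 0 0"

```text
clock: 17.35
ee_pos: [0.626, 0.1818, 0.2592]
eef_rot: [-1.649, -2.673, 0.002]
force: [-0.1, 0.6, -1.0]
finger_gap: 0.443
grasp_force: 30.0
```

```bash
python3 - <<'E'
from h import *
go(.4964,-.3231,.25); print(sense()["finger_gap"],sense()["force"])
E
```

```text
now [0.626  0.1818 0.2592] shift frac [-1.3103 -1.1412  0.0322] tooly ang 26.66 tilt [-0.0018 -0.0005] j [ 0.24  0.06  1.44 -0.    1.65 -0.22]
0.44341991515765117 [-0.09835236  0.61018116 -0.95800734]
```

Emit:
arm_command --pt "0 -0.02 -0.017 0 0 0 0" --pt "0 -0.045 -0.039 0 0 0 0" --pt "0 -0.07 -0.061 0 0 0 0" --pt "0 -0.07 -0.061 0 0 0 0" --pt "0 -0.07 -0.061 0 0 0 0" --pt "0 -0.07 -0.061 0 0 0 0" --pt "0 -0.07 -0.061 0 0 0 0" --pt "0 -0.07 -0.061 0 0 0 0" --pt "0 -0.07 -0.061 0 0 0 0" --pt "0 -0.07 -0.061 0 0 0 0" --pt "0 -0.07 -0.061 0 0 0 0" --pt "0 -0.07 -0.061 0 0 0 0"

```text
clock: 18.35
ee_pos: [0.5485, -0.1149, 0.2607]
eef_rot: [1.651, 2.672, -0.0]
force: [0.1, -1.2, -1.3]
finger_gap: 0.445
grasp_force: 30.0
```

Emit:
arm_command --pt "0 -0.07 -0.061 0 0 0 0" --pt "0 -0.07 -0.061 0 0 0 0" --pt "0 -0.07 -0.061 0 0 0 0" --pt "0 -0.07 -0.061 0 0 0 0" --pt "0 -0.07 -0.061 0 0 0 0" --pt "0 -0.07 -0.061 0 0 0 0" --pt "0 -0.06 -0.053 0 0 0 0" --pt "0 -0.045 -0.039 0 0 0 0" --pt "0 -0.02 -0.017 0 0 0 0" --pt "0 0 0 0 0 0 0" --pt "0 0 0 0 0 0 0" --pt "0 0 0 0 0 0 0"

```text
clock: 19.35
ee_pos: [0.4954, -0.3218, 0.2607]
eef_rot: [1.652, 2.672, 0.0]
force: [-0.3, 0.3, -1.3]
finger_gap: 0.443
grasp_force: 30.0
```

```bash
python3 - <<'E'
from h import *
s=sense();p=get_image("wrist");go(.4964,-.3231,.056)
im=p["image"][:,:,::-1].copy()
q=trayP([.5486,-.271,-.323])
cv2.polylines(im,[wproj(q[[4,5,7,6]],p,s).round().astype(np.int32)],True,(0,0,255))
cv2.polylines(im,[wproj(cyl(.4964,-.3231,[(.004,.03)]),p,s).round().astype(np.int32)],True,(0,255,255))
cv2.imwrite("pics/w5.png",im)
E
```

```text
now [ 0.4956 -0.3217  0.2608] shift frac [-5.400e-03  2.000e-04  6.826e-01] tooly ang 26.58 tilt [0.0002 0.    ] j [-0.62 -0.08  1.57  0.    1.65 -1.08]
```

View pics/w5.png

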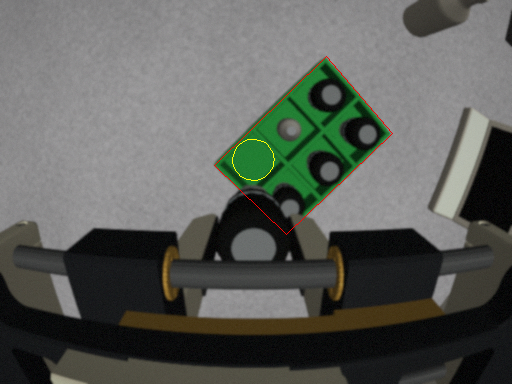

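The tray outline still lies on the rim, and the target pocket is at (253,160). Lowering.

Emit:
arm_command --pt "0 -0.005 0 0.03 0 0 0" --pt "0 0 0 0.06 0 0 0" --pt "0 0 0 0.08 0 0 0" --pt "0 0 0 0.09 0 0 0" --pt "0 0 0 0.08 0 0 0" --pt "0 0 0 0.07 0 0 0" --pt "0 0 0 0.06 0 0 0" --pt "0 0 0 0.06 0 0 0" --pt "0 0 0 0.05 0 0 0" --pt "0 0 0 0.04 0 0 0" --pt "0 0 0 0.02 0 0 0" --pt "0 0 0 0 0 0 0"

```text
clock: 20.4
ee_pos: [0.4957, -0.3233, 0.0671]
eef_rot: [-1.651, -2.67, -0.0]
force: [0.5, -0.5, -1.6]
finger_gap: 0.441
grasp_force: 30.0
```

Emit:
arm_command --pt "0 0 0 0.01 0 0 0" --pt "0 0 0 0.006 0 0 0" --pt "0 0 0 0.006 0 0 0" --pt "0 0 0 0.003 0 0 0" --pt "0 0 0 0.003 0 0 0" --pt "0 0 0 0 0 0 0" --pt "0 0 0 0 0 0 0"

```text
clock: 20.98
ee_pos: [0.4961, -0.324, 0.0604]
eef_rot: [1.653, 2.671, -0.0]
force: [0.0, -0.7, -1.3]
finger_gap: 0.448
grasp_force: 30.0
```

Emit:
arm_command --pt "0 0 0 0.003 0 0 0" --pt "0 0 0 0.003 0 0 0" --pt "0 0 0 0.003 0 0 0" --pt "0 0 0 0 0 0 0"

```text
clock: 21.32
ee_pos: [0.496, -0.3238, 0.0573]
eef_rot: [-1.653, -2.671, -0.0]
force: [0.5, -0.2, -0.8]
finger_gap: 0.449
grasp_force: 30.0
```

Emit:
arm_command --pt "0 0 0 0.003 0 0 0" --pt "0 0 0 0 0 0 0"

```text
clock: 21.48
ee_pos: [0.4961, -0.3239, 0.0565]
eef_rot: [-1.653, -2.672, -0.0]
force: [0.2, -0.2, -1.5]
finger_gap: 0.444
grasp_force: 30.0
```

Emit:
arm_command --pt "0 0 0 0.003 0 0 0" --pt "0 0 0 0 0 0 0"

```text
clock: 21.65
ee_pos: [0.496, -0.3239, 0.0556]
eef_rot: [-1.653, -2.672, 0.0]
force: [0.3, -0.3, -1.9]
finger_gap: 0.443
grasp_force: 30.0
```

Emit:
arm_command --pt "0 0 0 0.003 0 0 0" --pt "0 0 0 0 0 0 0"

```text
clock: 21.82
ee_pos: [0.4962, -0.3241, 0.0553]
eef_rot: [1.653, 2.671, -0.0]
force: [-1.8, -0.4, 1.9]
finger_gap: 0.447
grasp_force: 30.0
```

Emit:
arm_command --pt "0 0 0 0.002 0 0 0" --pt "0 0 0 0 0 0 0"

```text
clock: 21.98
ee_pos: [0.4963, -0.3243, 0.0552]
eef_rot: [1.652, 2.671, -0.001]
force: [-3.1, 0.6, 8.7]
finger_gap: 0.444
grasp_force: 30.0
```

It has touched down. I release, go up and check.

Emit:
arm_command --pt "0.55 0 0 -0.002 0 0 0" --pt "0.65 0 0 0 0 0 0" --pt "0.65 0 0 0 0 0 0" --pt "0.65 0 0 0 0 0 0" --pt "0.65 0 0 -0.03 0 0 0" --pt "0.65 0 0 -0.06 0 0 0" --pt "0.65 0 0 -0.08 0 0 0" --pt "0.65 0 0 -0.09 0 0 0" --pt "0.65 0 0 -0.1 0 0 0" --pt "0.65 0 0 -0.1 0 0 0" --pt "0.65 0 0 -0.09 0 0 0" --pt "0.65 0 0 -0.07 0 0 0"

```text
clock: 22.98
ee_pos: [0.4962, -0.3239, 0.2442]
eef_rot: [1.652, 2.67, -0.0]
force: [0.4, -0.1, 0.4]
finger_gap: 0.649
grasp_force: 0.0
```

Emit:
arm_command --pt "0.65 0 0 0 0 0 0" --pt "0.65 0 0 0 0 0 0"

```text
clock: 23.15
ee_pos: [0.4964, -0.3241, 0.2425]
eef_rot: [1.652, 2.67, -0.0]
force: [0.1, 0.6, -0.5]
finger_gap: 0.651
grasp_force: 0.0
```

```bash
python3 - <<'E'
from h import *
t=get_image("side");cv2.imwrite("pics/s6.png",cv2.resize(t["image"][:, :, ::-1][60:330,130:450],(710,600)))
for n in("spare1","stored_objective"):print([(np.round(d["at"],3).tolist(),round(d["p"],2)) for d in recognise(t,n)])
E
```

```text
[([0.495, -0.308, 0.068], 0.84), ([0.633, 0.273, 0.065], 0.72), ([0.55, -0.328, 0.071], 0.58)]
[([0.514, -0.254, 0.049], 0.57)]
```

View pics/s6.png

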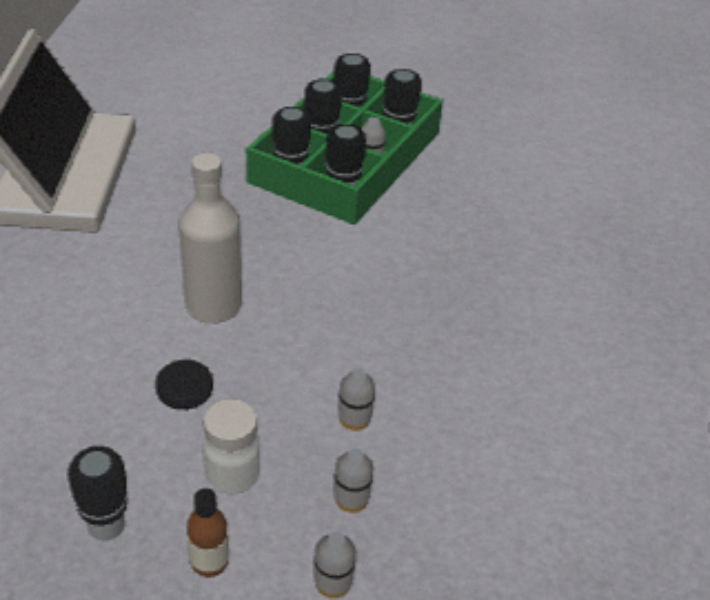

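All six pockets are filled and the pieces stand upright; the two new ones are at (352,78) and (403,92). The third spare stands on the bench at (98,492) and nothing else has moved.

```bash
python3 -c "
from cell import *
print(hand_in())"
```

```text
the job is handed in; nothing more can be done
None
```

I stood two spare eyepieces upright in the two empty pockets and left the third on the bench. The last picture showed nothing else moved, and I handed the job in at about 23 s of the allowed 53 s; the hand-in gave no verdict.

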